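# Clamp a bottle in the cap-torque tester

## Robot

A 6-joint arm with a two-finger parallel gripper is mounted at the origin on a cart in front of the work surface, level with it; the furniture and walls round the work are solid. World frame = base frame: x ahead of the robot, y to its left, z up, the work surface at z = 0. Lengths are in mm, angles in rad, forces in N, time in s.
With the tool pointing down it reaches from about 200 to 875 mm from the base axis. Payload 3.4 kg.
Tool frame: the origin (TCP) lies at the very end of the fingers, on their centre line; the grasp point (between the pads) lies robot.pinch_z behind it (robot.pinch_z is the distance from the TCP to the grasp point, in mm); z points along the fingers, y is the line along which they close (so a half turn about z gives the same grasp; the last joint's range is limited). The gripper opens to 94 mm and grips with 3 to 60 N. Pads are 16 mm wide; open, the fingers measure 119 mm over their backs; the gripper's body (75 mm by 177 mm) begins 78 mm behind the grasp point.
Start: joints at [1.206, 0.276, 1.505, -0, 1.361, -0.121], TCP at [138.816, 558.028, 205.493] pointing down, gripper open.
Joint ranges: [-2.89, 2.89], [-0.75, 2.08], [0.22, 2.7], [-1.18, 4.32], [0.11, 2.71], [-2.7, 2.7]. Speed limits (rad/s): [2.57, 2.57, 3.14, 3.14, 3.14, 3.14].

## Interface

Orientations are given as a unit quaternion [x, y, z, w].
In Python, from station import robot gives the robot as it stands.
- The arm moves only by the tool jog_arm, never from a script. Its argument "moves" is a list of rows, each an object with "offset": the shift along the tool's x, y, z in m, a list of three; "angular": the turn, a rotation vector about the tool's x, y, z in rad, a list of three; "jaw": the closure, from 0 (fully open) to 1 (shut). In form: [{"offset": [dx, dy, dz], "angular": [ax, ay, az], "jaw": jaw}, ...]. A call has 1 to 8 rows; each row is the pose to reach, as a shift and turn from the pose commanded when the call began, along the tool's axes at that moment; what a row does not reach only later rows make up. A row lasts 1/8 s, in which the tool goes at most 62.5 mm and 10.7 degrees, less where a joint would pass 70% of its speed; a pose out of reach is approached as far as the arm can. A call with a gripper value outside its range is refused whole. The fingers move at their own pace and stop on an object; the grip force is fixed at half the most. Time passes only in rows, so rows that repeat a pose let the fingers close. It gives the time, the measured TCP pose, the force, the opening and the grip force at its end, in the units of the state.
- robot.observe(): the state, without advancing time (a new reading comes with each control period).
- robot.read_camera(name): name is "scene" or "side" or "wrist"; returns the picture (384x512x3 uint8, red, green, blue); there is no depth.
- robot.get_calibration(name): a dict with "camera_matrix" (3x3 intrinsics, pixels), "dist_coeffs" ([k1, k2, p1, p2, k3] as OpenCV has them; the pictures are not rectified), "R" (3x3) and "t" (3): a world point X has camera coordinates R X + t. Camera axes: x right, y down, z forward; pixel columns grow to the right and rows downward; lengths in mm; the calibration is good to about 2 mm. A picture is of the moment at which its call begins: read the wrist's pose just before it. get_calibration takes no time and is no camera call; for the wrist camera it gives the pose at the moment of the call.
- robot.hand_in(): hands the job in; it is judged then, once.
The state is a dict: "time_s": time; "qpos": joint angles; "dq": joint speeds; "joint_torque": joint torques, N m; "ee_pos": TCP position; "eef_rot": TCP orientation; "ft_force": force on the tool from outside, world axes, zero at the start; "torque": the same for the moment, N m; "grip_width": finger opening in mm; "finger_force": force on a finger pad.
Only numpy, scipy, OpenCV 4.12 (cv2) and the standard library are available. Lean on these libraries where they do the work, as an engineer would, in place of code of your own. Each camera call takes 0.05 s, during which the arm holds its last target. There are 200 camera calls.

## Task

Get the tallest of the three bottles standing to the right of the cap-torque tester ready for its test: stand it upright on the tester's bed between the four rubber posts, then turn the crank clockwise (as seen from its handle's end) until the sliding jaw has pushed the bottle against the fixed posts and clamps it firmly. Leave it clamped, and leave the other two bottles standing.

Things in the scene. Friction and masses are not known exactly. Their poses are not given: they have to be found in the camera images.
- tall_bottle: the tallest of the three screw-cap bottles on the open bench right of the tester, round, white plastic, 61 to 62 mm in diameter and 100 mm tall; its screw cap (fast on it) is 50 mm in diameter and takes up the top 16 mm. Origin: centre of its underside, z up
- middle_bottle: bystander bottle, round, 54 mm diameter, 80 mm tall. Origin: centre of its underside
- small_bottle: bystander bottle, round, 44 mm diameter, 66 mm tall. Origin: centre of its underside
- tester: bench cap-torque tester, fixed to the bench. Origin: on the bench right under the nest; x points from the console (display, robot's side) to the back, y along the clamp from the crank end to the fixed jaw. White housing x -116 to +85, y -101 to +67 mm, 52 mm high (console to 60); on it a flat clamp bed, x -50 to +50, y -101 to +59 mm, top 88 mm above the bench
- fixed_jaw: fixed jaw at the +y end of the bed: a low steel crossbar (17 mm high) with two upright rubber posts in front of it, 14 mm diameter, 41 mm high above the bed, centres at x = +-22, y = +30 mm in the tester's frame. Only the posts meet the bottle. Origin: at the nest
- nest (a point): point on the bed's top (88 mm above the bench) where the tall bottle's centre stands when it touches both fixed posts and is centred. Axes as the tester's
- crank (a joint): turn of the crank in rad from fully open (0, handle straight up), growing as it closes: clockwise as seen from the crank end looking along the tester's +y. The jaw moves 8 mm per 2 pi, so it meets the tall bottle at about 14.1 (give or take 0.6), and a quarter to half a turn more clamps it; end stop at 17.7. Stiff by about 3 N at the handle
- crank_axis (a point): point on the crank's turning axis (72 mm above the bench, level, along the tester's y), in the plane of handle_grip. At crank angle a the handle's centre line passes 40 mm from it, at [x + 40 mm * sin a, z + 40 mm * cos a] in the tester's axes
- handle_grip (a point): point on the centre line of the crank's handle to grip: a round black handle 18 mm thick and 70 mm long, parallel to the tester's y axis, that spins freely on its pin; this point lies 42 mm out from the crank arm and 28 mm from the handle's free end, and goes round the axis with the crank
- sliding_jaw: sliding jaw, the fixed one's mirror image, moved along the tester's y by the crank's screw, 8 mm per turn; stays where it is left. Origin on the bed's top, 30 mm to the +y side of its two post centres: at y = -18 mm in the tester's frame when fully open, at 0 (the nest) when its posts touch a tall bottle that touches the fixed posts, end stop at +4.5 mm
Not all that is in view belongs to the job. What is shaped like the tall_bottle but purple is not meant.

How it is judged (in metres and radians):
On the way, in this order (a step that is already met when the one before it is completed fails the run):
1. the tall bottle stands upright on the bed between the posts, let go and not yet clamped (horizontal distance between tall_bottle and nest below 0.024 m and z of tall_bottle in the frame of nest between -0.004 and 0.004 m and angle between tall_bottle's own z axis and vertical below 0.1 rad and contact force between the fingers and tall_bottle below 0.2 N), for 0.2 s.
2. the sliding jaw has been cranked onto the bottle and presses it against the fixed posts (contact force between each of sliding_jaw, fixed_jaw and tall_bottle above 8 N), for 0.2 s.
At the end, for the whole second after the job is handed in: The tall bottle stands upright (within 5 degrees) on the bed (within 5 mm of its top), within 8 mm of the clamp's centre line, at rest, pressed with more than 8 N by the sliding jaw and by the fixed jaw; the two other bottles are standing (all of step 2 and x of tall_bottle in the frame of nest between -0.008 and 0.008 m and z of tall_bottle in the frame of nest between -0.004 and 0.005 m and angle between tall_bottle's own z axis and vertical below 0.09 rad and linear speed of tall_bottle below 0.02 m/s and angle between each of middle_bottle, small_bottle's own z axis and vertical below 0.2 rad); the robot touches nothing.
It fails at once if one of the other bottles is knocked over (angle between any of middle_bottle, small_bottle's own z axis and vertical above 0.6 rad).
It fails at once if the tall bottle is tipped over (angle between tall_bottle's own z axis and vertical above 0.8 rad).
It also fails if it takes over 69 s, if anything falls off the work surface, if the arm or the gripper's body presses on something with over 40 N, if the wrist force passes 120 N, or if a joint passes its speed limit or range.

## Working session

There is one attempt and no reset: what is moved stays moved. The work goes in short steps, Python scripts to look and compute and a tool call to move; the robot and the scene stay as the last step left them, time stands still between calls to the robot, and variables do not carry over. Pictures are saved under pics/ and viewed, at most 12 in all, crops included, and the job is handed in when it is done.

Besides the shell and the picture viewer there is one more tool, called as name(argument=value, ...), one argument or row to a line, values as JSON. jog_arm: Moves the arm, as the interface text tells. Its arguments: {"type":"object","properties":{"moves":{"type":"array"}},"required":["moves"]}

```bash
ls; mkdir -p pics; python3 - <<'E'
from station import robot
import cv2,numpy as np
print(robot.observe(), robot.pinch_z)
for n in ["scene","side","wrist"]:
    c=robot.get_calibration(n)
    im=robot.read_camera(n); cv2.imwrite(f"pics/{n}0.png",im[:,:,::-1])
    R=np.array(c["R"]);print(n,np.round(c["camera_matrix"],1).tolist(),c["dist_coeffs"],"pos",-R.T@np.array(c["t"]).ravel(),"fwd",R[2])
a=cv2.imread("pics/scene0.png");b=cv2.imread("pics/side0.png")
cv2.imwrite("pics/both.png",cv2.resize(np.vstack([a,b]),(400,600)))
E
```

```text
pics
{'time_s': 0.0, 'qpos': array([ 1.20594954e+00,  2.76560731e-01,  1.50607536e+00, -3.65627188e-05,
        1.36067316e+00, -1.21029291e-01]), 'dq': array([-0.00243646,  0.00037633,  0.00096907, -0.00096712,  0.00026438,
       -0.00025141]), 'joint_torque': array([-5.65393420e-04, -4.04583657e+01, -2.37219411e+01,  7.01979571e-02,
        3.46222334e-02, -1.48540162e-04]), 'ee_pos': array([138.65180765, 557.47794522, 204.64728715]), 'eef_rot': array([ 1.21603165e-01,  9.92578427e-01, -8.37397093e-04, -1.89117797e-04]), 'ft_force': array([ 0.47067759, -0.66964194, -0.48496607]), 'torque': array([-0.00378991,  0.01091255, -0.01312332]), 'finger_force': 0.0, 'grip_width': 93.83760997828207} 18.8
scene [[497.9, 0.0, 256.6], [0.0, 497.9, 193.3], [0.0, 0.0, 1.0]] [-0.12241016  0.          0.          0.          0.        ] pos [-498.21943521 -751.74229792  721.17180604] fwd [ 0.75508613  0.45311193 -0.47385074]
side [[378.4, 0.0, 256.5], [0.0, 378.4, 188.2], [0.0, 0.0, 1.0]] [-0.1085314  0.         0.         0.         0.       ] pos [561.00521411 482.03807726 619.75344907] fwd [-0.061596   -0.77316648 -0.63120482]
wrist [[290.0, 0.0, 252.3], [0.0, 290.0, 190.5], [0.0, 0.0, 1.0]] [-0.03849463  0.          0.          0.          0.        ] pos [ 60.75268529 577.70283606 383.13192367] fwd [ 0.26666536 -0.0690608  -0.9613117 ]
```

View pics/scene0.png

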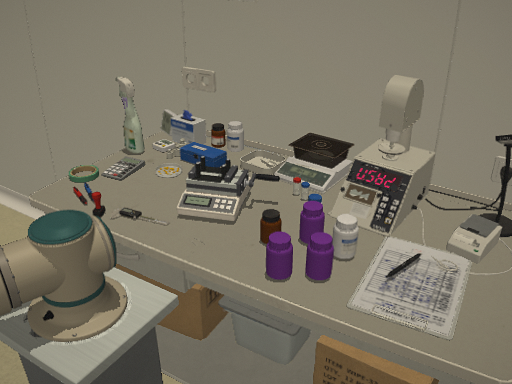

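View pics/side0.png

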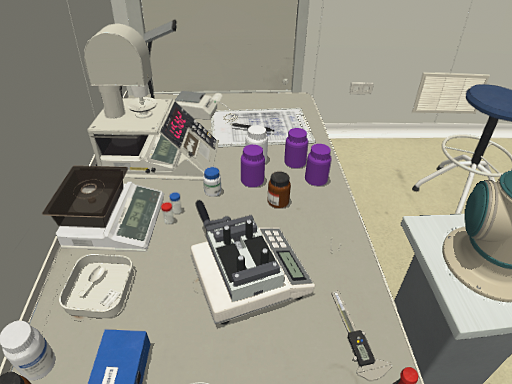

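Scene view: the tester is at about (220,190), with its crank to the right at (265,177). Three purple bottles are at (279,256), (319,256) and (312,222). A white bottle is at (345,237), a brown one at (271,226), a blue-capped one at (315,203), and another white bottle sits left of and behind the tester at (235,136). In the side view, the white bottle is at (257,140), the brown at (279,190) and the blue-capped at (212,181).

The candidates for tall_bottle are the white bottle at (345,237), the white bottle at (235,136), and the purple ones. The first fits best, because it is white and to the right of the tester. I'll confirm that in one enlarged crop.

```bash
python3 - <<'E'
import cv2,numpy as np
a=cv2.imread("pics/scene0.png");b=cv2.imread("pics/side0.png")
A=cv2.resize(a[145:285,170:370],(800,560),interpolation=cv2.INTER_CUBIC)
cv2.imwrite("pics/cropA.png",A)
B=cv2.resize(b[115:325,170:350],(514,600),interpolation=cv2.INTER_CUBIC)
cv2.imwrite("pics/cropB.png",B)
E
```

```text
(no output)
```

View pics/cropA.png

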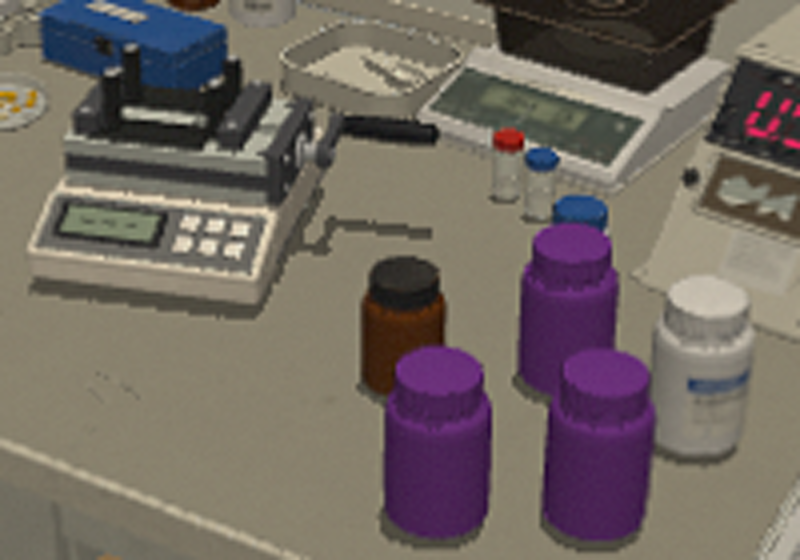

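View pics/cropB.png

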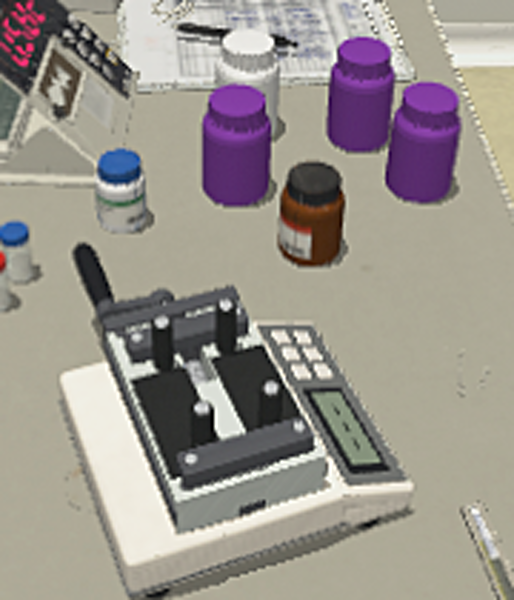

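The crops confirm it. The white bottle, cap top at scene (347.5,218.5) and side (257,131), is the tall one. The brown one is the middle bottle and the blue-capped one is the small bottle. Side view post tops: fixed at (241.4,258) and (264.5,250), sliding at (226.7,227.7) and (248.8,221.8). Next I'll measure these.

```bash
cat > h.py <<'E'
import cv2,numpy as np
from station import robot
def ray(c,px):
    K=np.array(c["camera_matrix"]);u=cv2.undistortPoints(np.array([[px]],float),K,np.array(c["dist_coeffs"]))[0,0]
    R=np.array(c["R"]);return -R.T@np.array(c["t"]).ravel(), R.T@np.array([u[0],u[1],1])
def onz(c,px,z):
    o,d=ray(c,px);return (o+d*(z-o[2])/d[2])[:2]
def tri(c1,p1,c2,p2):
    o,d=ray(c1,p1);q,e=ray(c2,p2);s=np.linalg.lstsq(np.c_[d,-e],q-o,rcond=None)[0]
    A=o+s[0]*d;B=q+s[1]*e;return (A+B)/2,np.linalg.norm(A-B)
def proj(c,X):
    R=np.array(c["R"]);return cv2.projectPoints(np.array(X,float).reshape(-1,3),cv2.Rodrigues(R)[0],np.array(c["t"],float).ravel(),np.array(c["camera_matrix"]),np.array(c["dist_coeffs"]))[0][:,0]
E
python3 - <<'E'
from h import *
s=robot.get_calibration("scene");d=robot.get_calibration("side")
np.set_printoptions(precision=1,suppress=True)
f=lambda X,Y:(170+X/4-.4,145+Y/4-.4)
g=lambda X,Y:(170+X/2.856-.3,115+Y/2.857-.3)
print("cap",onz(s,f(710,295),100),onz(d,g(249,44),100),tri(s,f(710,295),d,g(249,44)))
print("brown",onz(s,f(405,273),80),onz(d,g(314,180),80))
print("blue",onz(s,f(580,207),66),onz(d,g(120,162),66))
for n,p in dict(purB=((572,247),(237,103)),purL=((440,365),(431,101)),purR=((607,367),(363,56))).items(): print(n,onz(s,f(*p[0]),100),onz(d,g(*p[1]),100))
P=[g(204,407),g(270,386),g(162,322),g(225,305)]
W=[onz(d,p,129) for p in P];print(W)
print(np.linalg.norm(W[0]-W[1]),np.linalg.norm(W[2]-W[3]),np.linalg.norm((W[0]+W[1]-W[2]-W[3])/2))
for p in [(110,73),(130,46),(213,75),(232,63)]: print(onz(s,f(*p),129))
print("handle free end/arm side",tri(s,f(435,132),d,g(83,250)))
E
```

```text
cap [ 497.6 -410.3] [ 493.8 -401.5] (array([ 495.1, -409.2,   98.4]), np.float64(6.147052739557325))
brown [ 453.2 -223.3] [ 451.7 -215.8]
blue [ 614.9 -270.1] [ 612.5 -265.3]
purB [ 506.7 -313.4] [ 510.6 -301.6]
purL [ 344.4 -307.9] [ 339.9 -299.7]
purR [ 392.3 -390.1] [ 389.  -376.9]
[array([550.6,  63.4]), array([510.5,  48.8]), array([575.1,  -8.2]), array([534.2, -22. ])]
42.73674811411477 43.15888860124929 75.16902366003843
[512.6  52.2]
[557.8  68.3]
[548.2 -11.8]
[572.2 -11.8]
handle free end/arm side (array([ 637.9, -140.9,   78.1]), np.float64(4.738810767081479))
```

The measurements hang together: post spacing is 43 mm (44 expected) and the bottle cap is at z 98 (100 expected). The tester yaw is about 19°. The crank handle is not straight up; it is at roughly 1.4 rad. I'll go over the tester with the wrist camera to refine the numbers.

```bash
cat >> h.py <<'E'
from scipy.spatial.transform import Rotation as Ro
def go(p,th=None):
    "offset (m) and angular to reach TCP p with tool down, tool y at world angle th; relative to measured pose"
    o=robot.observe();R=Ro.from_quat(o["eef_rot"]);M=R.as_matrix()
    y0=np.arctan2(M[1,1],M[0,1]);th=y0 if th is None else th
    T=np.array([[-np.sin(th),np.cos(th),0],[np.cos(th),np.sin(th),0],[0,0,-1]]).T
    T=np.c_[[-np.sin(th),np.cos(th),0],[np.cos(th),np.sin(th),0],[0,0,-1]]
    print("t",round(o["time_s"],2),"at",o["ee_pos"].round(1),"th",round(y0,3),"off",(M.T@(np.array(p)-o["ee_pos"])/1000).round(4),"ang",Ro.from_matrix(M.T@T).as_rotvec().round(3))
E
python3 - <<'E'
from h import *
go((560,-20,330),.34)
s=robot.get_calibration("scene");d=robot.get_calibration("side")
for X,Y in [(640,275),(700,155),(740,60)]: print(onz(s,(170+X/4,145+Y/4),0))
print(onz(d,(170+135/2.856,115+180/2.856),0),onz(d,(170+130/2.856,115+90/2.856),0))
E
```

```text
t 0.15 at [138.7 557.6 204.9] th 1.327 off [-0.5483 -0.459  -0.1247] ang [-0.001  0.     0.987]
[ 656.041921   -303.71449406]
[ 854.71159189 -268.51227098]
[1045.57736777 -228.62123467]
[ 602.96313283 -324.01284452] [ 611.03311513 -479.14563259]
```

jog_arm(
  moves=[
    {"offset":[0,0,-0.06],"angular":[0,0,0.1],"jaw":0},
    {"offset":[-0.548,-0.459,-0.125],"angular":[0,0,0.987],"jaw":0},
    {"offset":[-0.548,-0.459,-0.125],"angular":[0,0,0.987],"jaw":0},
    {"offset":[-0.548,-0.459,-0.125],"angular":[0,0,0.987],"jaw":0},
    {"offset":[-0.548,-0.459,-0.125],"angular":[0,0,0.987],"jaw":0},
    {"offset":[-0.548,-0.459,-0.125],"angular":[0,0,0.987],"jaw":0},
    {"offset":[-0.548,-0.459,-0.125],"angular":[0,0,0.987],"jaw":0},
    {"offset":[-0.548,-0.459,-0.125],"angular":[0,0,0.987],"jaw":0},
  ],
)

```text
time_s: 1.15
ee_pos: [396.2, 204.1, 305.3]
eef_rot: [0.577, 0.817, 0.0, 0.0]
ft_force: [1.1, 0.5, 0.4]
grip_width: 93.6
finger_force: 0.0
```

```bash
python3 -c "
from h import *
go((560,-20,330),.34)"
```

```text
t 1.15 at [396.2 204.1 305.3] th 0.34 off [-0.2659  0.0797 -0.0248] ang [ 0.001 -0.     0.   ]
```

jog_arm(
  moves=[
    {"offset":[-0.266,0.08,-0.025],"angular":[0,0,0],"jaw":0},
    {"offset":[-0.266,0.08,-0.025],"angular":[0,0,0],"jaw":0},
    {"offset":[-0.266,0.08,-0.025],"angular":[0,0,0],"jaw":0},
    {"offset":[-0.266,0.08,-0.025],"angular":[0,0,0],"jaw":0},
    {"offset":[-0.266,0.08,-0.025],"angular":[0,0,0],"jaw":0},
    {"offset":[-0.266,0.08,-0.025],"angular":[0,0,0],"jaw":0},
    {"offset":[-0.266,0.08,-0.025],"angular":[0,0,0],"jaw":0},
  ],
)

```text
time_s: 2.02
ee_pos: [558.7, -17.4, 329.7]
eef_rot: [0.577, 0.817, 0.0, -0.001]
ft_force: [0.1, -1.2, -0.3]
grip_width: 94.0
finger_force: 0.0
```

```bash
python3 -c "
from h import *
import json
go((495,-230,330),-.785)
c=robot.get_calibration('wrist');im=robot.read_camera('wrist')
cv2.imwrite('pics/w1.png',im[:,:,::-1]);json.dump({k:np.array(v).tolist() for k,v in c.items()},open('w1.json','w'))
cv2.imwrite('pics/w1b.png',cv2.resize(im[:,:,::-1],(800,600),interpolation=cv2.INTER_CUBIC))"
```

```text
t 2.02 at [558.7 -17.4 329.7] th 0.34 off [-0.1791 -0.131  -0.0004] ang [-2.000e-03 -1.000e-03  1.125e+00]
```

View pics/w1b.png

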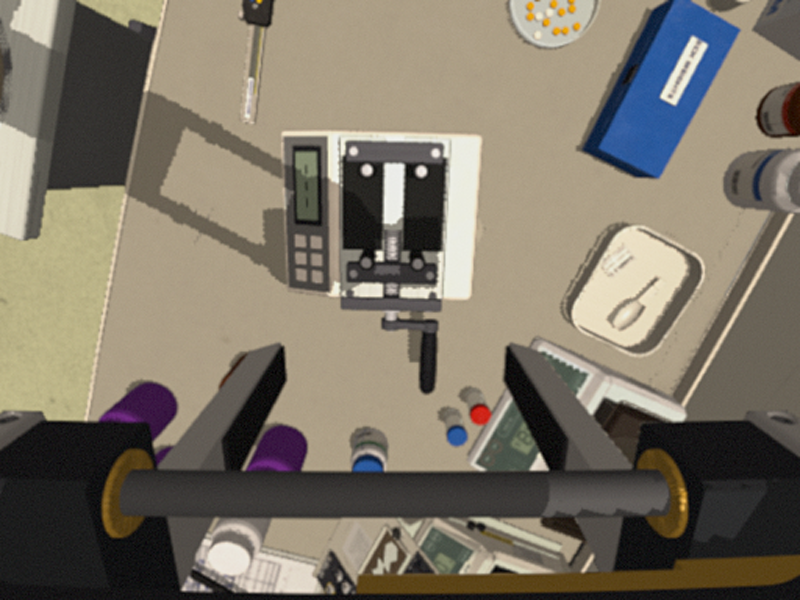

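The wrist view shows the tester nearly square to the image. Fixed post tops are at about (367,171) and (422,171), sliding ones at about (366,261) and (417,262). The crank shaft is at (390,318) and the handle runs from (430,328) to (428,391), so it points sideways (a near 1.4). The bottle cap is at (232,555). All of these are in the ×1.5625 picture.

```bash
python3 - <<'E'
from h import *
import json
np.set_printoptions(precision=1,suppress=True)
c=json.load(open('w1.json'));im=cv2.imread('pics/w1.png')
k=lambda X,Y:((X+.5)/1.5625-.5,(Y+.5)/1.5625-.5)
g=cv2.cvtColor(im,cv2.COLOR_BGR2GRAY).astype(float)
def dot(p,r=4):
    x,y=np.round(k(*p)).astype(int);w=g[y-r:y+r+1,x-r:x+r+1];w=np.clip(w-np.median(w)-15,0,None)
    Y,X=np.mgrid[y-r:y+r+1,x-r:x+r+1];return ((w*X).sum()/w.sum(),(w*Y).sum()/w.sum())
F=[onz(c,dot(p),129) for p in [(367,171),(422,171)]];S=[onz(c,dot(p),129) for p in [(366,262),(417,263)]]
print([dot(p) for p in [(367,171),(422,171),(366,262),(417,263)]])
print("F",F,np.linalg.norm(F[0]-F[1]),"S",S,np.linalg.norm(S[0]-S[1]))
# frame guess from fixed posts
ex=(F[1]-F[0])/np.linalg.norm(F[1]-F[0]);ey=np.array([-ex[1],ex[0]]);psi=np.arctan2(ex[1],ex[0])
N=(F[0]+F[1])/2-30*ey;print("psi",psi,"nest",N,"S local",[((s-N)@ex,(s-N)@ey) for s in S])
ts=lambda p,z:(lambda v:(v@ex,v@ey))(onz(c,k(*p),z)-N)
# housing corners back edge z=52, fixed bar bolts
print("housing corners z52:",ts((481,136),52),ts((471,299),52),"expect (85,67),(85,-101)")
print("bed end front left/right z88", ts((342,307),88),ts((441,305),88),"exp (-50,-101),(50,-101)")
for z in (72,78,85): print("handle arm/end",z,ts((431,326),z),ts((428,391),z))
print("cap",onz(c,k(232,555),100))
# colour-based handle
x0,y0=map(int,k(410,333));x1,y1=map(int,k(445,398));sub=g[y0:y1,x0:x1]
m=(sub<60);Y,X=np.nonzero(m)
for r in range(0,y1-y0,4):
    xs=np.nonzero(m[r])[0]; print(y0+r,(x0+xs.min(),x0+xs.max()) if len(xs) else None,end="; ")
E
```

```text
[(np.float64(234.61621876473362), np.float64(108.36020744931636)), (np.float64(269.3759360958562), np.float64(109.20868696954568)), (np.float64(233.92028254288599), np.float64(167.74873864783046)), (np.float64(266.9969512195122), np.float64(168.4247967479675))]
F [array([510.8,  50.4]), array([552.5,  64. ])] 43.89802885708664 S [array([534.3, -22.3]), array([576.1,  -8.5])] 44.04575152987109
psi 0.316520387600129 nest [541.   28.7] S local [(np.float64(-22.289583276116005), np.float64(-46.37421289920146)), (np.float64(21.75595170218141), np.float64(-46.23609589546822))]
housing corners z52: (np.float64(82.1202326869493), np.float64(63.5629775034124)) (np.float64(83.54916904358429), np.float64(-98.54639290133596)) expect (85,67),(85,-101)
bed end front left/right z88 (np.float64(-47.62728089497431), np.float64(-99.39548139985077)) (np.float64(48.347210528616074), np.float64(-95.04739974503288)) exp (-50,-101),(50,-101)
handle arm/end 72 (np.float64(41.116110727026175), np.float64(-122.45915687713732)) (np.float64(41.337626677132654), np.float64(-195.89577792363633))
handle arm/end 78 (np.float64(40.56437748034262), np.float64(-120.3443812395745)) (np.float64(40.782846851607815), np.float64(-192.77100523732827))
handle arm/end 85 (np.float64(39.920688692545205), np.float64(-117.87714299575127)) (np.float64(40.13560372182889), np.float64(-189.1254371033022))
cap [ 497.4 -402.3]
212 (np.int64(270), np.int64(278)); 216 (np.int64(270), np.int64(278)); 220 (np.int64(269), np.int64(278)); 224 (np.int64(269), np.int64(278)); 228 (np.int64(269), np.int64(278)); 232 (np.int64(269), np.int64(278)); 236 (np.int64(269), np.int64(278)); 240 (np.int64(269), np.int64(277)); 244 (np.int64(269), np.int64(277)); 248 (np.int64(269), np.int64(276)); 252 None;
```

The wrist fit is good: post spacing is 43.9 mm, with nest (541.0, 28.7) and yaw 0.3165. The sliding posts sit at -46.3, so the crank is at about 1.35, which matches the handle x of about 39–40 mm. Now I'll go above the bottle.

```bash
python3 -c "
from h import *
go((497,-404,330),-.785)"
```

```text
t 2.08 at [558.6 -17.  330. ] th 0.341 off [-3.441e-01 -1.875e-01 -3.000e-04] ang [-1.000e-03 -1.000e-03  1.126e+00]
```

jog_arm(
  moves=[
    {"offset":[-0.344,-0.187,0],"angular":[0,0,1.126],"jaw":0},
    {"offset":[-0.344,-0.187,0],"angular":[0,0,1.126],"jaw":0},
    {"offset":[-0.344,-0.187,0],"angular":[0,0,1.126],"jaw":0},
    {"offset":[-0.344,-0.187,0],"angular":[0,0,1.126],"jaw":0},
    {"offset":[-0.344,-0.187,0],"angular":[0,0,1.126],"jaw":0},
    {"offset":[-0.344,-0.187,0],"angular":[0,0,1.126],"jaw":0},
    {"offset":[-0.344,-0.187,0],"angular":[0,0,1.126],"jaw":0},
    {"offset":[-0.344,-0.187,0],"angular":[0,0,1.126],"jaw":0},
  ],
)

```text
time_s: 3.08
ee_pos: [498.0, -404.1, 329.8]
eef_rot: [0.924, 0.383, 0.0, -0.001]
ft_force: [0.6, 0.1, -1.0]
grip_width: 93.7
finger_force: 0.0
```

jog_arm(
  moves=[
    {"offset":[0,0,0],"angular":[0,0,0],"jaw":0},
    {"offset":[0,0,0],"angular":[0,0,0],"jaw":0},
  ],
)

```text
time_s: 3.32
ee_pos: [498.6, -402.8, 330.8]
eef_rot: [0.923, 0.384, 0.0, 0.0]
ft_force: [-0.7, -0.4, 1.1]
grip_width: 94.0
finger_force: 0.0
```

```bash
python3 -c "
from h import *
import json
go((497,-404,330),-.785)
c=robot.get_calibration('wrist');im=robot.read_camera('wrist')
cv2.imwrite('pics/w2.png',im[:,:,::-1]);json.dump({k:np.array(v).tolist() for k,v in c.items()},open('w2.json','w'))
print(proj(c,[[497,-404,100],[497,-404,0],[508,-307,100],[390,-383,100]]))
"
```

```text
t 3.33 at [ 498.6 -402.8  330.8] th -0.783 off [-0.002  -0.0003  0.0008] ang [ 0.001 -0.001  0.002]
[[252.10953959 167.13939172]
 [252.09566142 155.89663764]
 [207.72846145 112.20690312]
 [191.49951068 207.06108805]]
```

View pics/w2.png

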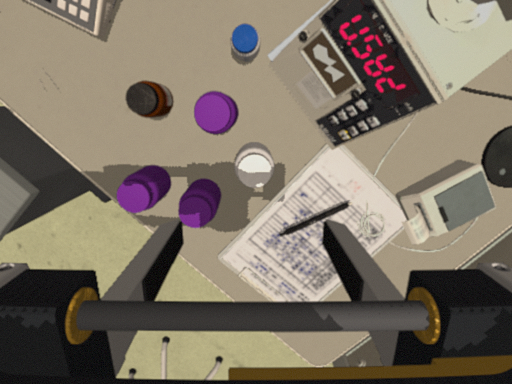

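The wrist view shows the white bottle seen from above at about (254,164). The small blue-capped bottle is at (245,40), the brown one at (149,99), and the purple ones at (216,112), (145,188) and (200,203). Now I'll fit the bottle's outline.

```bash
python3 - <<'E'
from h import *
import json
np.set_printoptions(precision=1,suppress=True)
c=json.load(open('w2.json'));im=cv2.imread('pics/w2.png')
cv2.imwrite('pics/w2c.png',cv2.resize(im[134:194,220:290],(700,600),interpolation=cv2.INTER_CUBIC))
hsv=cv2.cvtColor(im,cv2.COLOR_BGR2HSV)
for thr in (150,165,180,200):
    m=((hsv[...,2]>thr)&(hsv[...,1]<45)).astype(np.uint8);m[:135]=0;m[200:]=0;m[:,:225]=0;m[:,290:]=0
    n,l,st,ce=cv2.connectedComponentsWithStats(m)
    i=l[160,256]; print(thr,st[i],ce[i],onz(c,ce[i],100) if i else None)
E
```

```text
150 [235 148  39  40 854] [254.3 164. ] [ 502.5 -403. ]
165 [236 148  38  25 680] [254.8 161.6] [ 505.5 -401. ]
180 [236 149  37  24 613] [254.5 161.6] [ 505.1 -400.7]
200 [238 155  33  18 440] [254.6 164. ] [ 502.8 -403.2]
```

View pics/w2c.png

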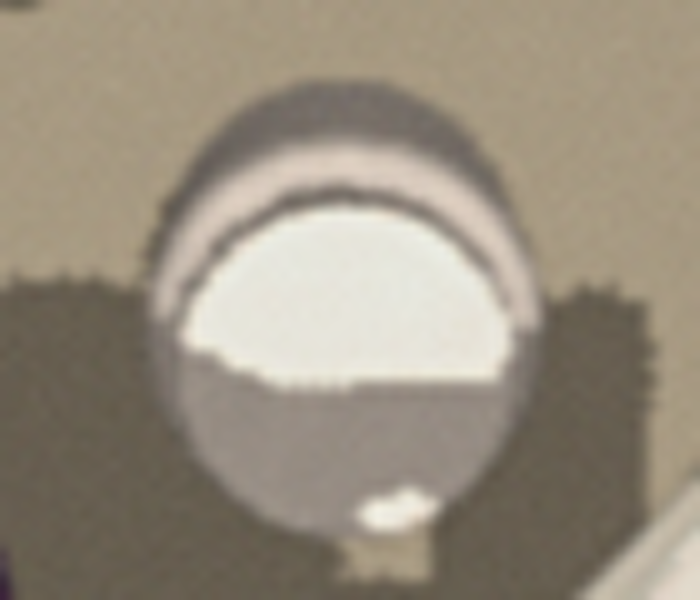

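The cap disc spans crop x 180–515 and y 200–535, so its centre is at pixel (254.4,170.4) and its diameter is 33.5 px. The grasp target comes from that.

```bash
python3 - <<'E'
from h import *
import json
c=json.load(open('w2.json'))
p=onz(c,(254.3,170.4),100);print(p, "diam", np.linalg.norm(onz(c,(237.6,170.4),100)-onz(c,(271.1,170.4),100)), onz(c,(224+.0,140),0))
go((p[0],p[1],36),-.785)
go((p[0],p[1],140),-.785)
E
```

```text
[ 495.8630605  -409.60949398] diam 48.23950318051805 [ 482.02902498 -349.67177331]
t 3.38 at [ 498.5 -403.1  330.7] th -0.784 off [-0.0066  0.0025  0.2947] ang [ 0.001 -0.     0.001]
t 3.38 at [ 498.5 -403.1  330.7] th -0.784 off [-0.0065  0.0026  0.1907] ang [ 0.001 -0.     0.001]
```

jog_arm(
  moves=[
    {"offset":[-0.006,0.002,0.06],"angular":[0,0,0],"jaw":0},
    {"offset":[-0.006,0.002,0.12],"angular":[0,0,0],"jaw":0},
    {"offset":[-0.006,0.002,0.17],"angular":[0,0,0],"jaw":0},
    {"offset":[-0.006,0.002,0.21],"angular":[0,0,0],"jaw":0},
    {"offset":[-0.006,0.002,0.25],"angular":[0,0,0],"jaw":0},
    {"offset":[-0.006,0.002,0.28],"angular":[0,0,0],"jaw":0},
    {"offset":[-0.006,0.002,0.295],"angular":[0,0,0],"jaw":0},
    {"offset":[-0.006,0.002,0.295],"angular":[0,0,0],"jaw":0},
  ],
)

```text
time_s: 4.38
ee_pos: [495.1, -409.8, 34.6]
eef_rot: [0.924, 0.383, -0.0, -0.001]
ft_force: [-0.9, 0.9, 0.7]
grip_width: 94.1
finger_force: 0.0
```

jog_arm(
  moves=[
    {"offset":[0,0,0],"angular":[0,0,0],"jaw":0.5},
    {"offset":[0,0,0],"angular":[0,0,0],"jaw":0.5},
    {"offset":[0,0,0],"angular":[0,0,0],"jaw":0.5},
    {"offset":[0,0,0],"angular":[0,0,0],"jaw":0.5},
    {"offset":[0,0,0],"angular":[0,0,0],"jaw":0.5},
    {"offset":[0,0,0],"angular":[0,0,0],"jaw":0.5},
  ],
)

```text
time_s: 5.12
ee_pos: [495.3, -410.6, 35.7]
eef_rot: [0.924, 0.382, 0.0, 0.0]
ft_force: [-1.1, 0.6, 5.5]
grip_width: 60.9
finger_force: 30.0
```

```bash
python3 -c "
from h import *
go((543.2,22,210),.3165)"
```

```text
t 5.12 at [ 495.3 -410.6   35.7] th -0.786 off [ 0.3396 -0.2722 -0.1744] ang [ 1.000e-03  0.000e+00 -1.103e+00]
```

jog_arm(
  moves=[
    {"offset":[0,0,-0.01],"angular":[0,0,0],"jaw":0.5},
    {"offset":[0,0,-0.04],"angular":[0,0,0],"jaw":0.5},
    {"offset":[0,0,-0.08],"angular":[0,0,0],"jaw":0.5},
    {"offset":[0,0,-0.12],"angular":[0,0,0],"jaw":0.5},
    {"offset":[0,0,-0.16],"angular":[0,0,0],"jaw":0.5},
    {"offset":[0,0,-0.174],"angular":[0,0,0],"jaw":0.5},
    {"offset":[0,0,-0.174],"angular":[0,0,0],"jaw":0.5},
  ],
)

```text
time_s: 6.0
ee_pos: [495.3, -410.6, 209.2]
eef_rot: [0.924, 0.382, 0.0, 0.0]
ft_force: [-0.1, 0.5, -1.1]
grip_width: 61.1
finger_force: 30.0
```

```bash
python3 -c "
from h import *
go((543.2,22,210),.3165)"
```

```text
t 6.0 at [ 495.3 -410.6  209.2] th -0.786 off [ 0.3397 -0.2722 -0.001 ] ang [ 1.000e-03  0.000e+00 -1.102e+00]
```

jog_arm(
  moves=[
    {"offset":[0.02,-0.016,0],"angular":[0,0,-0.1],"jaw":0.5},
    {"offset":[0.06,-0.05,0],"angular":[0,0,-0.25],"jaw":0.5},
    {"offset":[0.11,-0.09,0],"angular":[0,0,-0.4],"jaw":0.5},
    {"offset":[0.16,-0.13,0],"angular":[0,0,-0.55],"jaw":0.5},
    {"offset":[0.21,-0.17,0],"angular":[0,0,-0.7],"jaw":0.5},
    {"offset":[0.26,-0.21,0],"angular":[0,0,-0.85],"jaw":0.5},
    {"offset":[0.3,-0.245,0],"angular":[0,0,-1.0],"jaw":0.5},
    {"offset":[0.34,-0.272,0],"angular":[0,0,-1.102],"jaw":0.5},
  ],
)

```text
time_s: 7.0
ee_pos: [541.7, 24.7, 206.7]
eef_rot: [0.585, 0.811, -0.001, -0.002]
ft_force: [0.8, -0.7, -0.0]
grip_width: 61.0
finger_force: 30.0
```

jog_arm(
  moves=[
    {"offset":[0,0,0.03],"angular":[0,0,0],"jaw":0.5},
    {"offset":[0,0,0.04],"angular":[0,0,0],"jaw":0.5},
    {"offset":[0,0,0.04],"angular":[0,0,0],"jaw":0.5},
  ],
)

```text
time_s: 7.38
ee_pos: [542.2, 21.8, 167.3]
eef_rot: [0.587, 0.809, -0.001, -0.002]
ft_force: [-0.3, 0.6, -0.8]
grip_width: 61.0
finger_force: 30.0
```

```bash
python3 -c "
from h import *
go((543.2,22,124),.3165)
im=robot.read_camera('side')[:,:,::-1];b=robot.read_camera('scene')[:,:,::-1]
cv2.imwrite('pics/carry.png',cv2.resize(np.hstack([im[170:300,180:310],b[130:260,160:290]]),(800,400),interpolation=cv2.INTER_CUBIC))"
```

```text
t 7.38 at [542.2  21.8 167.3] th 0.315 off [-0.0002  0.0012  0.0433] ang [-0.004 -0.002 -0.001]
```

View pics/carry.png

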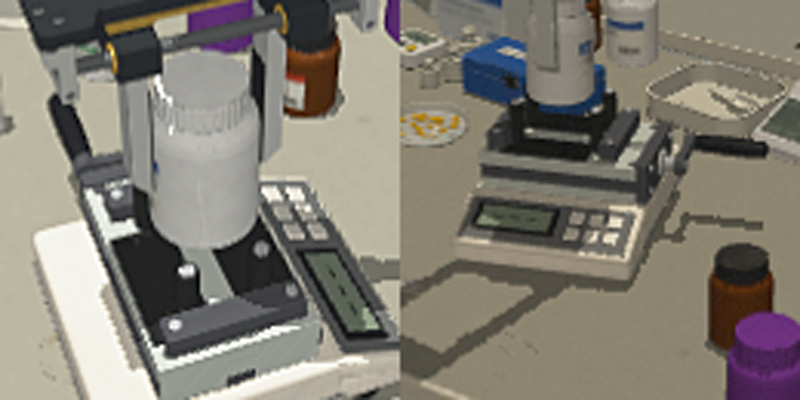

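The bottle hangs upright above the bed, centred between the posts. Lowering it now.

jog_arm(
  moves=[
    {"offset":[0,0.001,0.01],"angular":[0,0,0],"jaw":0.5},
    {"offset":[0,0.001,0.02],"angular":[0,0,0],"jaw":0.5},
    {"offset":[0,0.001,0.03],"angular":[0,0,0],"jaw":0.5},
    {"offset":[0,0.001,0.037],"angular":[0,0,0],"jaw":0.5},
    {"offset":[0,0.001,0.04],"angular":[0,0,0],"jaw":0.5},
    {"offset":[0,0.001,0.042],"angular":[0,0,0],"jaw":0.5},
    {"offset":[0,0.001,0.042],"angular":[0,0,0],"jaw":0.5},
  ],
)

```text
time_s: 8.35
ee_pos: [544.5, 22.5, 127.1]
eef_rot: [0.587, 0.81, 0.0, 0.0]
ft_force: [0.2, -0.7, -1.4]
grip_width: 60.9
finger_force: 30.0
```

jog_arm(
  moves=[
    {"offset":[0,0,0.001],"angular":[0,0,0],"jaw":0.5},
    {"offset":[0,0,0.002],"angular":[0,0,0],"jaw":0.5},
    {"offset":[0,0,0.002],"angular":[0,0,0],"jaw":0.5},
  ],
)

```text
time_s: 8.72
ee_pos: [544.4, 22.6, 125.1]
eef_rot: [0.587, 0.81, 0.0, -0.0]
ft_force: [0.5, 0.4, -0.2]
grip_width: 60.9
finger_force: 30.0
```

jog_arm(
  moves=[
    {"offset":[0,0,0.001],"angular":[0,0,0],"jaw":0.5},
    {"offset":[0,0,0.0015],"angular":[0,0,0],"jaw":0.5},
    {"offset":[0,0,0.0015],"angular":[0,0,0],"jaw":0.5},
  ],
)

```text
time_s: 9.1
ee_pos: [544.4, 22.5, 123.7]
eef_rot: [0.587, 0.81, 0.0, 0.0]
ft_force: [-1.0, 0.4, 0.8]
grip_width: 60.9
finger_force: 30.0
```

jog_arm(
  moves=[
    {"offset":[0,0,0.0005],"angular":[0,0,0],"jaw":0.5},
    {"offset":[0,0,0.001],"angular":[0,0,0],"jaw":0.5},
    {"offset":[0,0,0.001],"angular":[0,0,0],"jaw":0.5},
  ],
)

```text
time_s: 9.48
ee_pos: [544.4, 22.5, 123.7]
eef_rot: [0.587, 0.81, 0.0, 0.0]
ft_force: [-2.0, -0.0, 5.6]
grip_width: 60.5
finger_force: 30.0
```

Contact at 5.6 N, at the expected height. Releasing.

jog_arm(
  moves=[
    {"offset":[0,0,0],"angular":[0,0,0],"jaw":0.2},
    {"offset":[0,0,0],"angular":[0,0,0],"jaw":0.1},
    {"offset":[0,0,0],"angular":[0,0,0],"jaw":0},
    {"offset":[0,0,0],"angular":[0,0,0],"jaw":0},
    {"offset":[0,0,0],"angular":[0,0,0],"jaw":0},
  ],
)

```text
time_s: 10.1
ee_pos: [544.4, 22.5, 122.5]
eef_rot: [0.587, 0.81, -0.0, -0.0]
ft_force: [-0.3, -0.5, -0.4]
grip_width: 94.1
finger_force: 0.0
```

jog_arm(
  moves=[
    {"offset":[0,0,-0.02],"angular":[0,0,0],"jaw":0},
    {"offset":[0,0,-0.05],"angular":[0,0,0],"jaw":0},
    {"offset":[0,0,-0.1],"angular":[0,0,0],"jaw":0},
    {"offset":[0,0,-0.15],"angular":[0,0,0],"jaw":0},
    {"offset":[0,0,-0.2],"angular":[0,0,0],"jaw":0},
    {"offset":[0,0,-0.2],"angular":[0,0,0],"jaw":0},
    {"offset":[0,0,-0.2],"angular":[0,0,0],"jaw":0},
  ],
)

```text
time_s: 10.98
ee_pos: [543.9, 22.6, 321.7]
eef_rot: [0.587, 0.81, -0.0, -0.001]
ft_force: [0.4, 0.2, -0.6]
grip_width: 93.7
finger_force: 0.0
```

```bash
python3 -c "
from h import *
import json
N=np.array([541,28.7]);ps=.3165;ex=np.array([np.cos(ps),np.sin(ps)]);ey=np.array([-ex[1],ex[0]])
a=1.36;q=N+40*np.sin(a)*ex-163*ey;z=72+40*np.cos(a)
print(q,z)
go((*q,210),ps);go((*q,z-18.8),ps)
c=robot.get_calibration('wrist');im=robot.read_camera('wrist')[:,:,::-1]
cv2.imwrite('pics/w3.png',im);json.dump({k:np.array(v).tolist() for k,v in c.items()},open('w3.json','w'))
print(proj(c,[[*N,188],[*(N-7*ey),188],[*q,z]]))"
```

```text
[ 628.9042832  -114.02977154] 80.36954663565677
t 10.97 at [543.9  22.6 321.7] th 0.316 off [-0.1563  0.0384  0.1115] ang [-0.001 -0.001 -0.   ]
t 10.97 at [543.9  22.6 321.7] th 0.316 off [-0.1564  0.0386  0.26  ] ang [-0.001 -0.001 -0.   ]
[[251.67213909 176.88941151]
 [251.68024566 183.02240965]
 [276.21014398 259.55292167]]
```

View pics/w3.png

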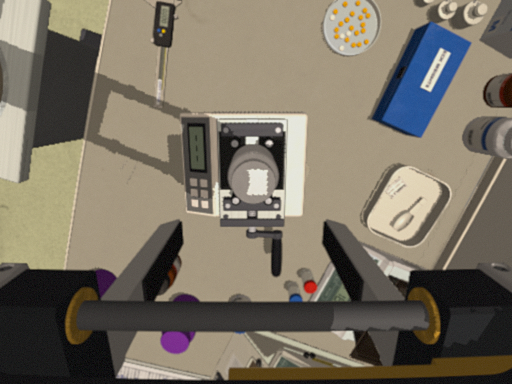

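The bottle stands upright on the bed between the posts, with its body at x 229–279 (centre 254, where 251.7 would be perfectly centred). The handle at (276,257) matches my prediction of (276,260). I'll move to the handle.

jog_arm(
  moves=[
    {"offset":[-0.06,0.015,0],"angular":[0,0,0],"jaw":0},
    {"offset":[-0.12,0.03,0],"angular":[0,0,0],"jaw":0},
    {"offset":[-0.156,0.038,0.03],"angular":[0,0,0],"jaw":0},
    {"offset":[-0.156,0.038,0.08],"angular":[0,0,0],"jaw":0},
    {"offset":[-0.156,0.038,0.13],"angular":[0,0,0],"jaw":0},
    {"offset":[-0.156,0.038,0.18],"angular":[0,0,0],"jaw":0},
    {"offset":[-0.156,0.038,0.2],"angular":[0,0,0],"jaw":0},
    {"offset":[-0.156,0.038,0.2],"angular":[0,0,0],"jaw":0},
  ],
)

```text
time_s: 12.02
ee_pos: [626.3, -113.2, 118.6]
eef_rot: [0.587, 0.81, -0.001, -0.004]
ft_force: [-0.3, -0.7, 0.5]
grip_width: 93.9
finger_force: 0.0
```

```bash
python3 -c "
from h import *
go((628.9,-114,61.5),.3165)"
```

```text
t 12.03 at [ 626.3 -113.2  118.6] th 0.316 off [-0.0019  0.0026  0.0571] ang [-0.007 -0.005 -0.001]
```

jog_arm(
  moves=[
    {"offset":[0,0.001,0.03],"angular":[0,0,0],"jaw":0},
    {"offset":[0,0.001,0.05],"angular":[0,0,0],"jaw":0},
    {"offset":[0,0.001,0.06],"angular":[0,0,0],"jaw":0},
    {"offset":[0,0.001,0.06],"angular":[0,0,0],"jaw":0},
    {"offset":[0,0.001,0.06],"angular":[0,0,0],"jaw":0},
  ],
)

```text
time_s: 12.65
ee_pos: [630.8, -113.9, 63.7]
eef_rot: [0.587, 0.81, 0.0, 0.001]
ft_force: [1.1, -0.1, 0.1]
grip_width: 93.7
finger_force: 0.0
```

jog_arm(
  moves=[
    {"offset":[0,0,0],"angular":[0,0,0],"jaw":0.4},
    {"offset":[0,0,0],"angular":[0,0,0],"jaw":0.7},
    {"offset":[0,0,0],"angular":[0,0,0],"jaw":0.95},
    {"offset":[0,0,0],"angular":[0,0,0],"jaw":0.95},
    {"offset":[0,0,0],"angular":[0,0,0],"jaw":0.95},
    {"offset":[0,0,0],"angular":[0,0,0],"jaw":0.95},
    {"offset":[0,0,0],"angular":[0,0,0],"jaw":0.95},
  ],
)

```text
time_s: 13.52
ee_pos: [630.0, -113.6, 62.5]
eef_rot: [0.587, 0.81, 0.0, -0.0]
ft_force: [1.2, -0.7, 0.5]
grip_width: 27.3
finger_force: 0.0
```

```bash
python3 - <<'E'
from h import *
N=np.array([541,28.7]);ps=.3165;ex=np.array([np.cos(ps),np.sin(ps)]);ey=np.array([-ex[1],ex[0]])
o=robot.observe();v=o["ee_pos"][:2]-N
print("grip local",v@ex,v@ey,o["ee_pos"][2]+18.8,"a from x",np.arcsin(min(1,v@ex/40)))
go((628.9,-114,61.5),.3165)
E
```

```text
grip local 40.26782215703382 -162.9534413069255 81.33345263113925 a from x 1.5707963267948966
t 13.53 at [ 630.  -113.6   62.5] th 0.316 off [-0.     -0.0011  0.001 ] ang [ 0.    -0.    -0.001]
```

Not closed yet; continuing.

jog_arm(
  moves=[
    {"offset":[0,0,0],"angular":[0,0,0],"jaw":1},
    {"offset":[0,0,0],"angular":[0,0,0],"jaw":1},
    {"offset":[0,0,0],"angular":[0,0,0],"jaw":1},
  ],
)

```text
time_s: 13.9
ee_pos: [629.3, -113.8, 62.4]
eef_rot: [0.587, 0.81, -0.0, -0.001]
ft_force: [-1.2, -0.8, 0.8]
grip_width: 16.4
finger_force: 30.0
```

```bash
python3 - <<'E'
from h import *
N=np.array([541,28.7]);ps=.3165;ex=np.array([np.cos(ps),np.sin(ps)]);ey=np.array([-ex[1],ex[0]])
o=robot.observe();v=o["ee_pos"][:2]-N
print("grip local",v@ex,v@ey,o["ee_pos"][2]+18.8,o["finger_force"],o["grip_width"],o["ft_force"])
E
```

```text
grip local 39.53394155351991 -162.89927035728326 81.24587042806041 29.99364037066698 16.37394148834741 [-1.24568641 -0.83392799  0.7690222 ]
```

Handle gripped; local position (39.5, z 81.2) gives a = 1.34. Next I'll work out the circle rows.

```bash
python3 - <<'E'
import numpy as np
a0=1.35
for k in range(1,9):
    a=a0+k*np.pi/8; print(k,round(.04*(np.sin(a)-np.sin(a0)),4),round(-.04*(np.cos(a)-np.cos(a0)),4))
E
```

```text
1 0.0004 0.0156
2 -0.0052 0.0302
3 -0.016 0.0415
4 -0.0303 0.0478
5 -0.0459 0.0482
6 -0.0604 0.0426
7 -0.0717 0.0318
8 -0.0781 0.0175
```

jog_arm(
  moves=[
    {"offset":[0,0.0004,0.0156],"angular":[0,0,0],"jaw":1},
    {"offset":[0,-0.0052,0.0302],"angular":[0,0,0],"jaw":1},
    {"offset":[0,-0.016,0.0415],"angular":[0,0,0],"jaw":1},
    {"offset":[0,-0.0303,0.0478],"angular":[0,0,0],"jaw":1},
  ],
)

```text
time_s: 14.4
ee_pos: [600.8, -122.9, 17.8]
eef_rot: [0.587, 0.809, 0.0, 0.0]
ft_force: [-6.3, 4.1, 28.9]
grip_width: 16.7
finger_force: 30.0
```

jog_arm(
  moves=[
    {"offset":[0,0,0],"angular":[0,0,0],"jaw":1},
  ],
)

```text
time_s: 14.52
ee_pos: [599.8, -123.3, 18.0]
eef_rot: [0.587, 0.809, -0.0, -0.0]
ft_force: [-7.8, 0.3, 19.8]
grip_width: 16.7
finger_force: 30.0
```

```bash
cat >> h.py <<'E'
def loc():
    N=np.array([541,28.7]);ps=.3165;ex=np.array([np.cos(ps),np.sin(ps)]);ey=np.array([-ex[1],ex[0]])
    o=robot.observe();v=o["ee_pos"][:2]-N;f=o["ft_force"]
    x,z=v@ex,o["ee_pos"][2]+18.8-72
    print("t",round(o["time_s"],2),"x",x.round(1),"y",(v@ey).round(1),"z",z.round(1),"r",np.hypot(x,z).round(1),"a",np.arctan2(x,z).round(3),"f local",(f[:2]@ex).round(1),(f[:2]@ey).round(1),f[2].round(1),"grip",o["grip_width"].round(1))
E
python3 -c "
from h import *
loc();im=robot.read_camera('side')[:,:,::-1]
cv2.imwrite('pics/t.png',cv2.resize(im[180:300,170:310],(700,600),interpolation=cv2.INTER_CUBIC))"
```

```text
Traceback (most recent call last):
  File "h.py", line 25, in loc
    print("t",round(o["time_s"],2),"x",x.round(1),"y",(v@ey).round(1),"z",z.round(1),"r",np.hypot(x,z).round(1),"a",np.arctan2(x,z).round(3),"f local",(f[:2]@ex).round(1),(f[:2]@ey).round(1),f[2].round(1),"grip",o["grip_width"].round(1))
                                                                                                                                                                                                                    ^^^^^^^^^^^^^^^^^^^^^
AttributeError: 'float' object has no attribute 'round'
```

About 20 N of radial force shows the handle sits roughly 3 mm nearer the tips than the pinch point. I'll shift the circle up 3 mm.

jog_arm(
  moves=[
    {"offset":[0,0,-0.003],"angular":[0,0,0],"jaw":1},
    {"offset":[0,-0.0156,-0.0026],"angular":[0,0,0],"jaw":1},
    {"offset":[0,-0.0301,-0.0082],"angular":[0,0,0],"jaw":1},
    {"offset":[0,-0.0414,-0.019],"angular":[0,0,0],"jaw":1},
    {"offset":[0,-0.0478,-0.0333],"angular":[0,0,0],"jaw":1},
  ],
)

```text
time_s: 15.15
ee_pos: [554.3, -138.4, 48.3]
eef_rot: [0.587, 0.809, -0.0, -0.001]
ft_force: [4.2, 1.3, -3.2]
grip_width: 16.8
finger_force: 30.0
```

```bash
sed -i 's/o\["grip_width"\].round(1)/round(float(o["grip_width"]),1)/' h.py
python3 -c "
from h import *
loc()"
```

```text
t 15.15 x -39.3 y -162.9 z -4.9 r 39.6 a -1.695 f local 4.4 -0.1 -3.2 grip 16.8
```

Forces are low now and the crank follows. Continuing with the upper half turn.

jog_arm(
  moves=[
    {"offset":[0,-0.0004,-0.0156],"angular":[0,0,0],"jaw":1},
    {"offset":[0,0.0052,-0.0302],"angular":[0,0,0],"jaw":1},
    {"offset":[0,0.016,-0.0415],"angular":[0,0,0],"jaw":1},
    {"offset":[0,0.0303,-0.0478],"angular":[0,0,0],"jaw":1},
    {"offset":[0,0.0459,-0.0482],"angular":[0,0,0],"jaw":1},
    {"offset":[0,0.0604,-0.0426],"angular":[0,0,0],"jaw":1},
    {"offset":[0,0.0717,-0.0318],"angular":[0,0,0],"jaw":1},
    {"offset":[0,0.0781,-0.0175],"angular":[0,0,0],"jaw":1},
  ],
)

```text
time_s: 16.15
ee_pos: [629.3, -113.7, 64.2]
eef_rot: [0.587, 0.81, -0.001, -0.001]
ft_force: [-8.1, -4.8, 1.8]
grip_width: 16.7
finger_force: 30.0
```

```bash
python3 -c "
from h import *
loc()"
```

```text
t 16.15 x 39.6 y -162.8 z 11.0 r 41.1 a 1.3 f local -9.2 -2.1 1.8 grip 16.7
```

jog_arm(
  moves=[
    {"offset":[0,0.0004,0.0156],"angular":[0,0,0],"jaw":1},
    {"offset":[0,-0.0052,0.0302],"angular":[0,0,0],"jaw":1},
    {"offset":[0,-0.016,0.0415],"angular":[0,0,0],"jaw":1},
    {"offset":[0,-0.0303,0.0478],"angular":[0,0,0],"jaw":1},
    {"offset":[0,-0.0459,0.0482],"angular":[0,0,0],"jaw":1},
    {"offset":[0,-0.0604,0.0426],"angular":[0,0,0],"jaw":1},
    {"offset":[0,-0.0717,0.0318],"angular":[0,0,0],"jaw":1},
    {"offset":[0,-0.0781,0.0175],"angular":[0,0,0],"jaw":1},
  ],
)

```text
time_s: 17.15
ee_pos: [554.5, -138.3, 48.2]
eef_rot: [0.587, 0.81, -0.001, -0.001]
ft_force: [2.0, -0.4, -4.0]
grip_width: 16.5
finger_force: 30.0
```

```bash
python3 -c "
from h import *
loc()"
```

```text
t 17.15 x -39.2 y -162.9 z -5.0 r 39.5 a -1.698 f local 1.8 -1.0 -4.0 grip 16.5
```

jog_arm(
  moves=[
    {"offset":[0,-0.0004,-0.0156],"angular":[0,0,0],"jaw":1},
    {"offset":[0,0.0052,-0.0302],"angular":[0,0,0],"jaw":1},
    {"offset":[0,0.016,-0.0415],"angular":[0,0,0],"jaw":1},
    {"offset":[0,0.0303,-0.0478],"angular":[0,0,0],"jaw":1},
    {"offset":[0,0.0459,-0.0482],"angular":[0,0,0],"jaw":1},
    {"offset":[0,0.0604,-0.0426],"angular":[0,0,0],"jaw":1},
    {"offset":[0,0.0717,-0.0318],"angular":[0,0,0],"jaw":1},
    {"offset":[0,0.0781,-0.0175],"angular":[0,0,0],"jaw":1},
  ],
)

```text
time_s: 18.15
ee_pos: [629.3, -113.7, 64.5]
eef_rot: [0.587, 0.81, -0.001, -0.001]
ft_force: [-8.1, -4.6, 3.1]
grip_width: 16.7
finger_force: 30.0
```

jog_arm(
  moves=[
    {"offset":[0,0.0004,0.0156],"angular":[0,0,0],"jaw":1},
    {"offset":[0,0.0004,0.0156],"angular":[0,0,0],"jaw":1},
  ],
)

```text
time_s: 18.4
ee_pos: [628.4, -114.0, 47.8]
eef_rot: [0.587, 0.81, -0.002, -0.002]
ft_force: [-6.5, -4.9, -0.4]
grip_width: 16.9
finger_force: 30.0
```

```bash
python3 -c "
from h import *
loc()"
```

```text
t 18.4 x 38.7 y -162.8 z -5.4 r 39.0 a 1.709 f local -7.7 -2.6 -0.4 grip 16.9
```

jog_arm(
  moves=[
    {"offset":[0,-0.0056,0.0146],"angular":[0,0,0],"jaw":1},
    {"offset":[0,-0.0164,0.0259],"angular":[0,0,0],"jaw":1},
    {"offset":[0,-0.0164,0.0259],"angular":[0,0,0],"jaw":1},
  ],
)

```text
time_s: 18.77
ee_pos: [614.1, -118.7, 25.1]
eef_rot: [0.587, 0.81, -0.0, -0.001]
ft_force: [-6.9, -2.6, 11.0]
grip_width: 16.7
finger_force: 30.0
```

```bash
python3 -c "
from h import *
loc()"
```

```text
t 18.77 x 23.6 y -162.8 z -28.1 r 36.6 a 2.443 f local -7.4 -0.3 11.0 grip 16.7
```

jog_arm(
  moves=[
    {"offset":[0,-0.0143,0.0053],"angular":[0,0,0],"jaw":1},
    {"offset":[0,-0.0225,0.0062],"angular":[0,0,0],"jaw":1},
    {"offset":[0,-0.0225,0.0062],"angular":[0,0,0],"jaw":1},
  ],
)

```text
time_s: 19.15
ee_pos: [599.9, -123.6, 19.1]
eef_rot: [0.588, 0.809, 0.005, 0.004]
ft_force: [6.0, 3.2, 1.0]
grip_width: 16.8
finger_force: 30.0
```

```bash
python3 -c "
from h import *
loc();im=robot.read_camera('side')[:,:,::-1]
cv2.imwrite('pics/t.png',cv2.resize(im[170:290,170:310],(700,600),interpolation=cv2.INTER_CUBIC))"
```

```text
t 19.15 x 8.6 y -163.1 z -34.1 r 35.2 a 2.894 f local 6.6 1.1 1.0 grip 16.8
```

View pics/t.png

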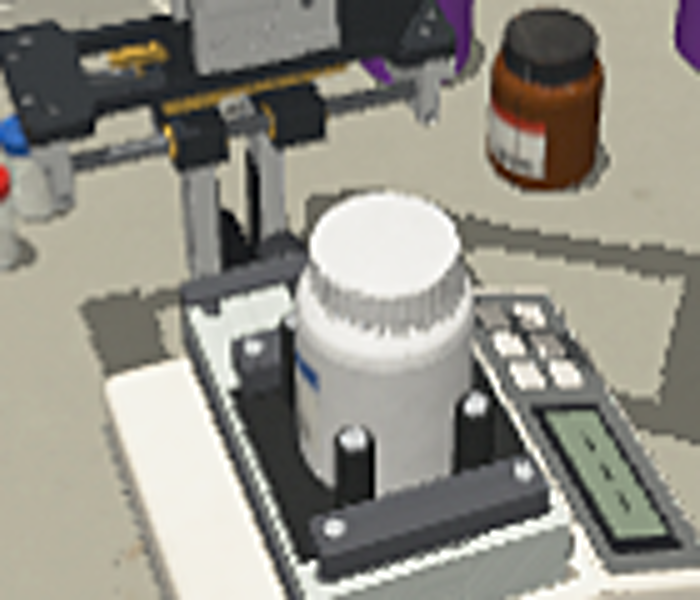

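The bottle stands upright against the fixed posts and resistance is rising (6.6 N along the turn). Let it settle, then press on.

jog_arm(
  moves=[
    {"offset":[0,0,0],"angular":[0,0,0],"jaw":1},
    {"offset":[0,0,0],"angular":[0,0,0],"jaw":1},
  ],
)

```text
time_s: 19.45
ee_pos: [599.9, -123.6, 19.0]
eef_rot: [0.588, 0.809, 0.005, 0.004]
ft_force: [5.5, 3.4, 1.7]
grip_width: 16.3
finger_force: 30.0
```

```bash
python3 -c "
from h import *
loc()"
```

```text
t 19.45 x 8.6 y -163.1 z -34.2 r 35.2 a 2.895 f local 6.3 1.5 1.7 grip 16.3
```

jog_arm(
  moves=[
    {"offset":[0,-0.005,0],"angular":[0,0,0],"jaw":1},
    {"offset":[0,-0.01,-0.0005],"angular":[0,0,0],"jaw":1},
    {"offset":[0,-0.01,-0.0005],"angular":[0,0,0],"jaw":1},
  ],
)

```text
time_s: 19.82
ee_pos: [591.1, -126.6, 18.4]
eef_rot: [0.588, 0.809, 0.005, 0.004]
ft_force: [8.7, 4.8, -5.7]
grip_width: 16.7
finger_force: 30.0
```

```bash
python3 -c "
from h import *
loc();o=robot.observe();print(o['qpos'],o['torque'],o['joint_torque'])"
```

```text
t 19.82 x -0.7 y -163.1 z -34.8 r 34.8 a -3.12 f local 9.8 1.9 -5.7 grip 16.7
[-0.33068293  0.4687128   1.7094689   0.00878942  0.95222286 -0.64888744] [ 0.68314917 -1.55494482 -0.04472666] [ -3.54384899 -49.27809119 -15.9710294   -2.00693853   2.45652147
  -0.07381093]
```

jog_arm(
  moves=[
    {"offset":[0,-0.005,0.0005],"angular":[0,0,0],"jaw":1},
    {"offset":[0,-0.01,-0.0003],"angular":[0,0,0],"jaw":1},
    {"offset":[0,-0.014,-0.0015],"angular":[0,0,0],"jaw":1},
    {"offset":[0,-0.014,-0.0015],"angular":[0,0,0],"jaw":1},
    {"offset":[0,-0.014,-0.0015],"angular":[0,0,0],"jaw":1},
  ],
)

```text
time_s: 20.45
ee_pos: [578.4, -130.7, 20.6]
eef_rot: [0.588, 0.809, 0.006, 0.005]
ft_force: [8.4, 5.9, -3.0]
grip_width: 16.9
finger_force: 30.0
```

```bash
python3 -c "
from h import *
loc()"
```

```text
t 20.45 x -14.0 y -163.1 z -32.6 r 35.5 a -2.736 f local 9.8 3.0 -3.0 grip 16.9
```

jog_arm(
  moves=[
    {"offset":[0,-0.005,-0.0024],"angular":[0,0,0],"jaw":1},
    {"offset":[0,-0.0098,-0.0056],"angular":[0,0,0],"jaw":1},
    {"offset":[0,-0.0098,-0.0056],"angular":[0,0,0],"jaw":1},
    {"offset":[0,-0.0098,-0.0056],"angular":[0,0,0],"jaw":1},
  ],
)

```text
time_s: 20.95
ee_pos: [568.9, -133.8, 25.9]
eef_rot: [0.588, 0.809, 0.005, 0.004]
ft_force: [8.7, 5.5, -4.6]
grip_width: 17.5
finger_force: 30.0
```

```bash
python3 -c "
from h import *
loc()"
```

```text
t 20.95 x -24.1 y -163.1 z -27.3 r 36.4 a -2.419 f local 9.9 2.5 -4.6 grip 17.5
```

Tangential resistance is about 10.6 N at a ≈ 16.4, so it is clamped. Releasing and withdrawing straight up.

jog_arm(
  moves=[
    {"offset":[0,0,0],"angular":[0,0,0],"jaw":0.8},
    {"offset":[0,0,0],"angular":[0,0,0],"jaw":0.5},
    {"offset":[0,0,0],"angular":[0,0,0],"jaw":0.3},
    {"offset":[0,0,0],"angular":[0,0,0],"jaw":0.3},
    {"offset":[0,0,0],"angular":[0,0,0],"jaw":0.3},
  ],
)

```text
time_s: 21.58
ee_pos: [566.4, -134.7, 26.0]
eef_rot: [0.588, 0.809, 0.003, 0.003]
ft_force: [4.2, 2.0, 0.6]
grip_width: 55.5
finger_force: 2.2
```

jog_arm(
  moves=[
    {"offset":[0,0,-0.03],"angular":[0,0,0],"jaw":0.3},
    {"offset":[0,0,-0.08],"angular":[0,0,0],"jaw":0.3},
    {"offset":[0,0,-0.13],"angular":[0,0,0],"jaw":0.3},
    {"offset":[0,0,-0.19],"angular":[0,0,0],"jaw":0.3},
    {"offset":[0,0,-0.25],"angular":[0,0,0],"jaw":0.3},
    {"offset":[0,0,-0.3],"angular":[0,0,0],"jaw":0.3},
    {"offset":[0,0,-0.3],"angular":[0,0,0],"jaw":0.3},
    {"offset":[0,0,-0.3],"angular":[0,0,0],"jaw":0.3},
  ],
)

```text
time_s: 22.58
ee_pos: [561.5, -135.5, 324.3]
eef_rot: [0.587, 0.81, 0.0, -0.001]
ft_force: [-0.8, 0.6, 0.1]
grip_width: 65.6
finger_force: 0.0
```

```bash
python3 -c "
from h import *
loc();im=robot.read_camera('side')[:,:,::-1];b=robot.read_camera('scene')[:,:,::-1]
cv2.imwrite('pics/end.png',cv2.resize(np.hstack([im[120:290,170:310],b[120:290,170:310]]),(790,480),interpolation=cv2.INTER_CUBIC))"
```

```text
t 22.57 x -31.6 y -162.5 z 271.1 r 273.0 a -0.116 f local -0.6 0.8 0.1 grip 65.6
```

View pics/end.png

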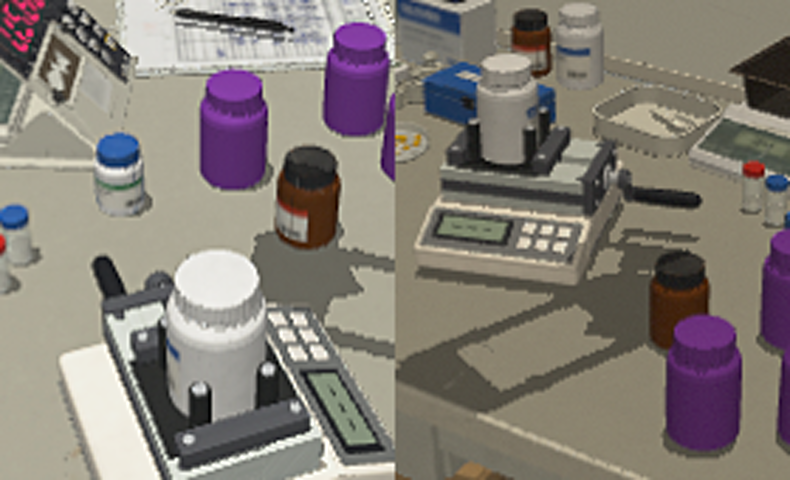

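The other bottles stand and the tall bottle is upright between the posts. But the handle, at left (105,270) and right (665,198), isn't where I left it. I'll measure the crank and the jaw.

```bash
python3 - <<'E'
from h import *
import json
np.set_printoptions(precision=1,suppress=True)
s=robot.get_calibration("scene");d=robot.get_calibration("side")
N=np.array([541,28.7]);ps=.3165;ex=np.array([np.cos(ps),np.sin(ps)]);ey=np.array([-ex[1],ex[0]])
P,e=tri(s,(277.2,190.7),d,(206.7,212.9));print("handle end local",(P[:2]-N)@ex,(P[:2]-N)@ey,P[2],"miss",e)
for a in (1.42,1.9,2.2,2.5,3.8,5.):
    X=[*(N+40*np.sin(a)*ex-191*ey),72+40*np.cos(a)];print(a,proj(s,[X]),proj(d,[X]))
# posts, side view z=129: crop->px
g=lambda X,Y:(170+X/2.82-.3,120+Y/2.82-.3)
for n,p in dict(Fl=(200,391),Fr=(267,370)).items():
    v=onz(d,g(*p),129)-N;print(n,v@ex,v@ey)
v=onz(d,g(218,278),188)-N;print("cap side",v@ex,v@ey)
v=onz(s,(170+(509-395)/2.82-.3,120+68/2.82-.3),188)-N;print("cap scene",v@ex,v@ey)
c=robot.get_calibration('wrist');im=robot.read_camera('wrist')[:,:,::-1]
cv2.imwrite('pics/w4.png',im);json.dump({k:np.array(v).tolist() for k,v in c.items()},open('w4.json','w'))
cv2.imwrite('pics/w4c.png',cv2.resize(im[60:260,150:350],(600,600),interpolation=cv2.INTER_CUBIC))
E
```

```text
handle end local 24.304447157839494 -191.20909602708468 42.5056458768841 miss 6.126179803430242
1.42 [[277.6 178.1]] [[198.  201.5]]
1.9 [[277.4 184.2]] [[199.4 207.8]]
2.2 [[276.9 188.3]] [[202.2 210.8]]
2.5 [[276.3 192.2]] [[206.1 212.7]]
3.8 [[273. 200.]] [[226.6 207.5]]
5.0 [[272.3 188.7]] [[231.9 191.7]]
Fl 21.63854599054266 32.13350970060728
Fr -22.031456889558008 30.962526890185345
cap side -0.6829195261675728 2.6308243894952383
cap scene -12.2048672022381 -7.4067124660386146
```

View pics/w4c.png

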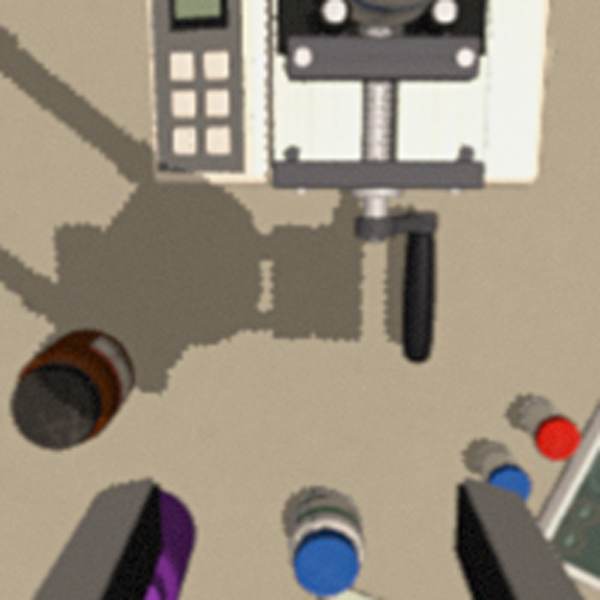

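The crank sits at about 15.0, so the screw backed off when the handle was freed, or the rising finger dragged it. I'll measure more precisely, then grip again to top up and check, opening fully before I lift.

```bash
python3 - <<'E'
from h import *
import json
np.set_printoptions(precision=1,suppress=True)
c=json.load(open('w4.json'))
N=np.array([541,28.7]);ps=.3165;ex=np.array([np.cos(ps),np.sin(ps)]);ey=np.array([-ex[1],ex[0]])
k=lambda X,Y:(150+(X+.5)/3-.5,60+(Y+.5)/3-.5)
def L(p,z): v=onz(c,k(*p),z)-N;return np.array([v@ex,v@ey])
print("posts",L((335,11),129),L((446,11),129))
for z in (38,42,46):print(z,L((425,235),z),L((420,355),z))
a=2.45;q=N+40*np.sin(a)*ex-163*ey
print(q);go((*q,120),ps);go((*q,72+40*np.cos(a)-20.5),ps)
E
```

```text
posts [-22.1 -29.9] [ 22.2 -29.8]
38 [  28.6 -127.5] [  28.2 -192.6]
42 [  28.1 -127.1] [  27.6 -191.7]
46 [  27.6 -126.7] [  27.1 -190.7]
[ 616.  -118.3]
t 22.73 at [ 560.7 -135.6  323.2] th 0.316 off [-0.   0.1  0.2] ang [-0. -0. -0.]
t 22.73 at [ 560.7 -135.6  323.2] th 0.316 off [-0.   0.1  0.3] ang [-0. -0. -0.]
```

jog_arm(
  moves=[
    {"offset":[0,0.058,0],"angular":[0,0,0],"jaw":0},
    {"offset":[-0.0008,0.0585,0.06],"angular":[0,0,0],"jaw":0},
    {"offset":[-0.0008,0.0585,0.12],"angular":[0,0,0],"jaw":0},
    {"offset":[-0.0008,0.0585,0.18],"angular":[0,0,0],"jaw":0},
    {"offset":[-0.0008,0.0585,0.23],"angular":[0,0,0],"jaw":0},
    {"offset":[-0.0008,0.0585,0.27],"angular":[0,0,0],"jaw":0},
    {"offset":[-0.0008,0.0585,0.3],"angular":[0,0,0],"jaw":0},
    {"offset":[-0.0008,0.0585,0.3],"angular":[0,0,0],"jaw":0},
  ],
)

```text
time_s: 23.72
ee_pos: [614.0, -117.7, 21.8]
eef_rot: [0.587, 0.81, -0.001, -0.004]
ft_force: [-0.3, 0.3, -1.0]
grip_width: 93.9
finger_force: 0.0
```

jog_arm(
  moves=[
    {"offset":[0,0,0],"angular":[0,0,0],"jaw":0.5},
    {"offset":[0,0,0],"angular":[0,0,0],"jaw":1},
    {"offset":[0,0,0],"angular":[0,0,0],"jaw":1},
    {"offset":[0,0,0],"angular":[0,0,0],"jaw":1},
    {"offset":[0,0,0],"angular":[0,0,0],"jaw":1},
    {"offset":[0,0,0],"angular":[0,0,0],"jaw":1},
    {"offset":[0,0,0],"angular":[0,0,0],"jaw":1},
    {"offset":[0,0,0],"angular":[0,0,0],"jaw":1},
  ],
)

```text
time_s: 24.72
ee_pos: [617.0, -118.7, 25.4]
eef_rot: [0.587, 0.81, -0.0, -0.0]
ft_force: [-2.9, -0.5, 1.4]
grip_width: 17.7
finger_force: 2.7
```

```bash
python3 -c "
from h import *
loc()"
```

```text
t 24.73 x 26.3 y -163.7 z -27.8 r 38.3 a 2.383 f local -3.0 0.5 1.4 grip 17.7
```

jog_arm(
  moves=[
    {"offset":[0,0,0],"angular":[0,0,0],"jaw":1},
    {"offset":[0,-0.003,0.0025],"angular":[0,0,0],"jaw":1},
    {"offset":[0,-0.0065,0.0046],"angular":[0,0,0],"jaw":1},
    {"offset":[0,-0.0065,0.0046],"angular":[0,0,0],"jaw":1},
    {"offset":[0,-0.0065,0.0046],"angular":[0,0,0],"jaw":1},
  ],
)

```text
time_s: 25.35
ee_pos: [613.2, -120.0, 22.3]
eef_rot: [0.587, 0.809, 0.002, 0.002]
ft_force: [1.7, 3.2, 5.1]
grip_width: 17.0
finger_force: 30.0
```

```bash
python3 -c "
from h import *
loc()"
```

```text
t 25.35 x 22.4 y -163.8 z -30.9 r 38.1 a 2.515 f local 2.6 2.5 5.1 grip 17.0
```

Resistance is about 5 N straight away (3 N stiffness plus clamp spring), so the jaw was still pressing. I'll turn a little further, then open fully and lift.

jog_arm(
  moves=[
    {"offset":[0,-0.004,0.0022],"angular":[0,0,0],"jaw":1},
    {"offset":[0,-0.008,0.0042],"angular":[0,0,0],"jaw":1},
    {"offset":[0,-0.008,0.0042],"angular":[0,0,0],"jaw":1},
    {"offset":[0,-0.008,0.0042],"angular":[0,0,0],"jaw":1},
  ],
)

```text
time_s: 25.85
ee_pos: [606.6, -122.2, 18.4]
eef_rot: [0.588, 0.809, 0.003, 0.002]
ft_force: [3.3, 4.3, 5.9]
grip_width: 16.9
finger_force: 30.0
```

```bash
python3 -c "
from h import *
loc()"
```

```text
t 25.85 x 15.4 y -163.8 z -34.8 r 38.0 a 2.725 f local 4.4 3.1 5.9 grip 16.9
```

jog_arm(
  moves=[
    {"offset":[0,0,0],"angular":[0,0,0],"jaw":0},
    {"offset":[0,0,0],"angular":[0,0,0],"jaw":0},
    {"offset":[0,0,0],"angular":[0,0,0],"jaw":0},
    {"offset":[0,0,0],"angular":[0,0,0],"jaw":0},
    {"offset":[0,0,0],"angular":[0,0,0],"jaw":0},
    {"offset":[0,0,0],"angular":[0,0,0],"jaw":0},
    {"offset":[0,0,0],"angular":[0,0,0],"jaw":0},
  ],
)

```text
time_s: 26.72
ee_pos: [603.3, -123.2, 16.6]
eef_rot: [0.587, 0.81, 0.0, -0.0]
ft_force: [0.6, -0.4, 0.3]
grip_width: 83.2
finger_force: 0.0
```

jog_arm(
  moves=[
    {"offset":[0,0,-0.03],"angular":[0,0,0],"jaw":0},
    {"offset":[0,0,-0.08],"angular":[0,0,0],"jaw":0},
    {"offset":[0,0,-0.13],"angular":[0,0,0],"jaw":0},
    {"offset":[0,0,-0.19],"angular":[0,0,0],"jaw":0},
    {"offset":[0,0,-0.25],"angular":[0,0,0],"jaw":0},
    {"offset":[0,0,-0.3],"angular":[0,0,0],"jaw":0},
    {"offset":[0,0,-0.3],"angular":[0,0,0],"jaw":0},
    {"offset":[0,0,-0.3],"angular":[0,0,0],"jaw":0},
  ],
)

```text
time_s: 27.72
ee_pos: [602.8, -123.0, 315.7]
eef_rot: [0.587, 0.81, -0.0, -0.001]
ft_force: [0.5, 0.1, -0.7]
grip_width: 94.4
finger_force: 0.0
```

```bash
python3 - <<'E'
from h import *
c=robot.get_calibration('wrist');im=robot.read_camera('wrist')[:,:,::-1];cv2.imwrite('pics/w5.png',im)
N=np.array([541,28.7]);ps=.3165;ex=np.array([np.cos(ps),np.sin(ps)]);ey=np.array([-ex[1],ex[0]])
loc()
g=cv2.cvtColor(im,cv2.COLOR_BGR2GRAY)
# black handle: scan near the expected free end for each a, take the dark run at y=-175
for z in (32,36,42):
    best=[]
    for x in np.arange(-35,60,.5):
        P=proj(c,[[*(N+x*ex-165*ey),z]])[0]; u,v=np.round(P).astype(int)
        if 0<=v<384 and 0<=u<512 and g[v,u]<45: best.append(x)
    print(z,best[:1],best[-1:])
# sliding post dots
for a in (-22,22):
    P=proj(c,[[*(N+a*ex-29.5*ey),129]])[0];print("post px",P)
    u,v=np.round(P).astype(int);r=6;w=g[max(0,v-r):v+r+1,u-r:u+r+1].astype(float)
    w=np.clip(w-np.median(w)-25,0,None);Y,X=np.mgrid[max(0,v-r):max(0,v-r)+w.shape[0],u-r:u+r+1]
    q=onz(c,((w*X).sum()/w.sum(),(w*Y).sum()/w.sum()),129)-N;print((q@ex).round(1),(q@ey).round(1))
E
```

```text
t 27.77 x 11.2 y -163.2 z 261.6 r 261.8 a 0.043 f local -1.0 0.0 -0.1 grip 94.0
32 [np.float64(18.0)] [np.float64(33.5)]
36 [np.float64(18.0)] [np.float64(33.5)]
42 [np.float64(18.0)] [np.float64(33.0)]
post px [223.84892226  60.69028392]
-22.2 -29.5
post px [261.47468954  60.60814882]
21.7 -29.6
```

Without any finger contact, the crank settles at the same angle (about 15.0) again. That is where the clamp spring balances the 3 N stiffness, so the clamp force should be well above 8 N. The bottle is centred to about 1 mm and the arm is clear, so I'm handing in.

```bash
python3 -c "
from station import robot
print(robot.hand_in())"
```

```text
the job is handed in; nothing more can be done
None
```

The job is handed in: the tall bottle is upright on the tester's bed, clamped between the posts at crank ≈15.0 rad. The clamp force was inferred from the handle resistance, not measured, and no verdict came back. The other two bottles were standing when last seen, and the arm is clear.

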